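# Free the stuck stopper of a leaning settling tube

## Robot

A 6-joint arm with a two-finger parallel gripper is mounted at the origin on a cart in front of the work surface, level with it; the furniture and walls round the work are solid. World frame = base frame: x ahead of the robot, y to its left, z up, the work surface at z = 0. Lengths are in m, angles in rad, forces in N, time in s.
With the tool pointing down it reaches from about 0.35 to 0.85 m from the base axis. Payload 8.1 kg.
Tool frame: the origin (TCP) lies at the centre of the arm's flange, where the gripper is bolted on; the fingertips stand 186 mm ahead of it and the grasp point (between the pads) lies 167 mm ahead of it; z points along the fingers, y is the line along which they close (so a half turn about z gives the same grasp; the last joint's range is limited). The gripper opens to 93 mm and grips with 3 to 60 N. Pads are 15 mm wide; open, the fingers measure 128 mm over their backs; the gripper's body (75 mm by 188 mm) begins 65 mm behind the grasp point.
Start: joints at [-1.405, 0.13, 1.488, -0, 1.523, -0.085], TCP at [0.149, -0.581, 0.405] pointing down, gripper open.
Joint ranges: [-2.96, 2.96], [-0.89, 2.26], [0.02, 2.5], [-1.34, 4.48], [0, 2.73], [-2.66, 2.66]. Speed limits (rad/s): [2.39, 2.39, 2.79, 3.14, 3.14, 3.14].

## Interface

Orientations are given as a rotation vector (axis times angle).
In Python, from plant import robot gives the robot as it stands.
- The arm moves only by the tool apply_moves, never from a script. Its argument "series" is a list of rows, each a list of 2 entries, a list of its own where there are three numbers: the shift along the tool's x, y, z in mm, then the turn, a rotation vector about the tool's x, y, z in rad. A call has 1 to 12 rows; each row shifts and turns the commanded pose from where the row before left it, along the tool's axes as they then stand; what a row does not reach is not made up. A row lasts 1/12 s, in which the tool goes at most 41.7 mm and 7.16 degrees, less where a joint would pass 70% of its speed; a pose out of reach is approached as far as the arm can. A call is refused whole if a number of a shift passes 41.7 or a number of a turn 0.125, either way. A call with a gripper value outside its range is refused whole. "claw" is the opening, from 0 (shut) to 1 (fully open), set as the call begins (left out, the last holds). The fingers move at their own pace and stop on an object; "newtons" is the grip in N (left out, the last holds). Time passes only in rows, so rows that do not move let the fingers close. It gives the time, the measured TCP pose, the force, the opening and the grip force at its end, in the units of the state.
- robot.read_state(): the state, without advancing time (a new reading comes with each control period).
- robot.read_camera(name): name is "scene" or "side" or "wrist"; returns (picture, depth): 480x640x3 uint8, blue, green, red; 480x640 float32, m along the optical axis (not along the pixel's ray), 0 where there is no reading.
- robot.calibration(name): a dict with "fx", "fy", "cx", "cy" (pixels), "D" ([k1, k2, p1, p2, k3] as OpenCV has them; the pictures are not rectified), "extrinsics" (4x4, takes a point from world to camera coordinates). Camera axes: x right, y down, z forward; pixel columns grow to the right and rows downward; lengths in m; the calibration is good to about 2 mm. A picture is of the moment at which its call begins: read the wrist's pose just before it. calibration takes no time and is no camera call; for the wrist camera it gives the pose at the moment of the call.
- robot.close_job(): hands the job in; it is judged then, once.
The state is a dict: "t": time; "q": joint angles; "dq": joint speeds; "joint_torque": joint torques, N m; "tool_pos": TCP position; "orientation": TCP orientation; "force": force on the tool from outside, world axes, zero at the start; "wrist_torque": the same for the moment, N m; "opening": finger opening in m; "gripper_force": force on a finger pad.
Only numpy, scipy, OpenCV 4.12 (cv2) and the standard library are available. Lean on these libraries where they do the work, as an engineer would, in place of code of your own. Each camera call takes 0.05 s, during which the arm holds its last target. There are 200 camera calls.

## Task

The tapered stopper in the leaning settling tube is stuck. Swing the steel keeper arm fully aside and leave it there, grip the stopper's blue wing and twist it about a sixth of a turn or more to break it free, then draw it straight out along the tube and stand it upright on its small end in the white tray. Do not disturb the beaker, the white-capped vial or the brass weight that stands nearest the tray.

Things in the scene. Friction and masses are not known exactly. Their poses are not given: they have to be found in the camera images.
- stand: Grey leaning stand, fixed. Origin on the worktop, z up; its base plate, 12 mm thick, spans x -60 to +80, y -55 to +55 mm. Its clear tube (diameter 40) leans 0.44 rad (25 degrees) from vertical towards the stand's -x side. Tube frame: z' = up along the tube = (-0.426, 0, 0.905), x' = up-slope = (0.905, 0, 0.426), y' = y, all in the stand's frame.
- neck (a point): Centre of the mouth of the tube's aluminium neck (outer diameter 46, bore 30 mm), on the tube's axis, 125 mm above the worktop. Axes are those of the stand (not tilted).
- stopper_wing (a point): Grip point on the stopper's axis, 60 mm above its foot, 12 mm below its top. The blue flat wing, 10 mm thick (along x) and 34 wide (along y), spans 42 to 72 mm above the foot; pinch it across the 10 mm. z points up along the stopper. Seated, this z is the tube's z', the wing lies along the stand's y, and the point is 30 mm above the mouth along z'.
- stopper_foot (a point): Centre of the flat underside (small end) of the stopper, z up along the stopper, which can stand on it. Loose, 72 mm tall, 48 to 84 g: white taper 30 mm long (diameter 25 at the foot, 28 on top), then a white flange of diameter 38, 4 mm thick, which rests on the neck, then the blue wing.
- seat (a joint): Angle by which the stopper's seat has turned with it, rad, 0 at the start, positive counter-clockwise seen from above; lags the stopper by up to 0.2. The stopper cannot be pulled before it is turned about its axis, either way, by 0.6 to 0.8 rad (1.1 is safe, a stop lies near 1.6). Turning takes about 0.15 N m; then it draws out freely and is out after 30 mm.
- keeper (a joint): Angle q of the steel keeper arm, rad. 0: the arm points from its post straight across the stopper, 4 mm above the wing. Grows as it swings to the up-slope side (direction from post to knob: (sin q, cos q, 0) in the tube frame); stop at 1.8; about 1.5 is clear of the work. It stays where it is left; about 1 N at the knob moves it.
- keeper_knob (a point): In the red round knob (diameter 12 mm, standing along z') on the free end of the keeper arm, 65 mm from the arm's pivot; this point is on the knob's axis, 18 mm above the top of the arm and 15 mm below the top of the knob. The point's z is z'.
- keeper_pivot (a point): Point on the axis of the keeper's hinge (parallel to z', 65 mm to the -y side of the tube's axis), level along z' with keeper_knob. Axes are those of the stand. The steel post below it, diameter 9 (hub 18), reaches 53 mm above the mouth along z'.
- tray: White shallow tray, 110 (x) x 130 (y) x 14 mm, walls and floor 4 mm thick, fixed. Origin under its centre on the worktop.
- beaker_mid (a point): Empty clear beaker, diameter 54, 70 mm tall, loose; point half-way up its axis. Bystander.
- vial_1_mid (a point): White-capped clear sample vial, diameter 27, 64 mm tall, loose; point half-way up. Bystander.
- weight_200_mid (a point): Brass weight with a knob top, diameter 30, 53 mm tall, loose, the one nearest the tray; point half-way up. Bystander. (The other weights are fixed.)
Things that resemble listed ones, but are neither listed nor needed, are in the scene too. Leave any pink, purple or turquoise look-alike of the part that bears stopper_wing alone.

How it is judged:
By the outcome, as a careful person would: the job done as asked, in the order asked, and still so for the second after the job is handed in, with the robot touching nothing.
It also fails if it takes over 45 s, if anything falls off the work surface, if the arm or the gripper's body presses on something with over 40 N, if the wrist force passes 120 N, or if a joint passes its speed limit or range.

## Working session

There is one attempt and no reset: what is moved stays moved. The work goes in short steps, Python scripts to look and compute and a tool call to move; the robot and the scene stay as the last step left them, time stands still between calls to the robot, and variables do not carry over. Pictures are saved under pics/ and viewed, at most 10 in all, crops included, and the job is handed in when it is done.

Besides the shell and the picture viewer there is one more tool, called as name(argument=value, ...) on one line, values as JSON. apply_moves: Moves the arm, as the interface text tells. Its arguments: {"type":"object","properties":{"series":{"type":"array"},"claw":{"type":"number"},"newtons":{"type":"number"}},"required":["series"]}

```bash
ls; mkdir -p pics; python3 - <<'E'
from plant import robot
import cv2,numpy as np
print(robot.read_state())
for n in("scene","side"):
    im,d=robot.read_camera(n);cv2.imwrite(f"pics/{n}0.png",im);np.save(f"{n}0.npy",d)
    c=robot.calibration(n);print(n,c)
E
```

```text
pics
{'t': 0.0, 'q': array([-1.40541730e+00,  1.31150777e-01,  1.48928478e+00,  3.72394266e-05,
        1.52298706e+00, -8.53913608e-02]), 'dq': array([-8.64777141e-04, -8.30726009e-04, -1.15244573e-03,  4.26462883e-05,
        3.13416852e-04, -2.21754784e-03]), 'joint_torque': array([ 1.89505568e-04, -5.59851444e+01, -4.91747832e+01,  7.68607948e-02,
        3.58566467e-02, -1.40649931e-04]), 'tool_pos': array([ 0.1488859 , -0.58099733,  0.40369032]), 'orientation': array([-3.11511453e+00, -3.92646205e-01,  5.65192664e-05]), 'force': array([ 0.59173788, -0.31543499,  0.18575692]), 'wrist_torque': array([-0.00991103,  0.04124622, -0.02590175]), 'gripper_force': 0.0, 'opening': 0.09328106693031357}
scene {'fx': 471.7744425723131, 'fy': 471.7744425723131, 'cx': 316.50626074933865, 'cy': 242.41656638874682, 'D': array([-0.01818402,  0.        ,  0.        ,  0.        ,  0.        ]), 'extrinsics': array([[-0.91326019, -0.40736536, -0.00304587,  0.51483548],
       [-0.24005853,  0.54419065, -0.80388335,  0.26351891],
       [ 0.32913177, -0.73342348, -0.59477919,  0.7847264 ],
       [ 0.        ,  0.        ,  0.        ,  1.        ]])}
side {'fx': 504.7314162999412, 'fy': 504.7314162999412, 'cx': 321.2413434648954, 'cy': 240.1118119749175, 'D': array([-0.07361396,  0.        ,  0.        ,  0.        ,  0.        ]), 'extrinsics': array([[ 0.98930148, -0.14564181, -0.00842896, -0.58139677],
       [-0.10271762, -0.65437266, -0.7491632 ,  0.14491627],
       [ 0.10359381,  0.74201407, -0.66233182,  1.14777279],
       [ 0.        ,  0.        ,  0.        ,  1.        ]])}
```

View pics/scene0.png

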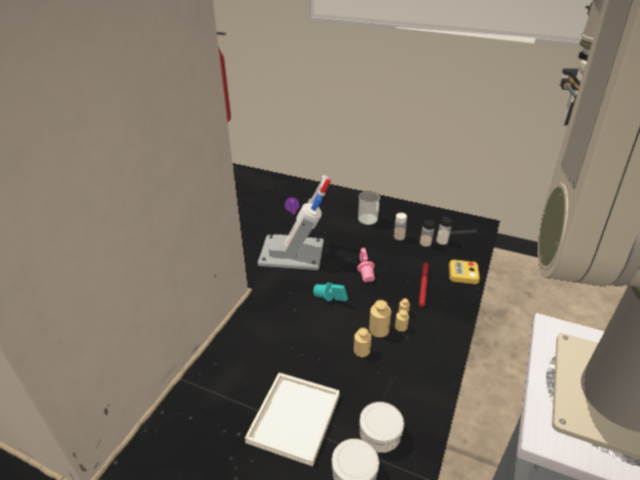

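View pics/side0.png

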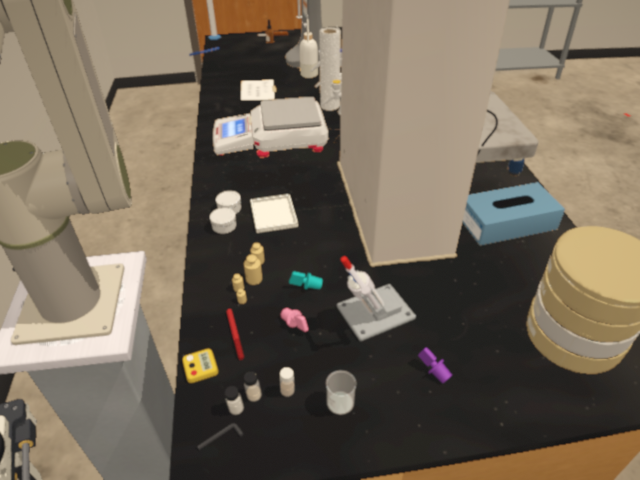

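Scene view: the stopper has a blue wing in the neck at (317,202), with the red keeper knob at (325,184). Look-alikes are pink (366,265), turquoise (330,292) and purple (292,205). The tray is at (293,418), the beaker at (369,208), the white-capped vial at (400,226) and the nearest weight at (362,343). A grey pillar stands close to the stand.

```bash
cat >h.py <<'E'
import numpy as np,cv2
from plant import robot
def ray(n,uv,c=None):
    c=c or robot.calibration(n);K=np.array([[c['fx'],0,c['cx']],[0,c['fy'],c['cy']],[0,0,1]])
    p=cv2.undistortPoints(np.array([[uv]],float),K,c['D'])[0,0];E=c['extrinsics']
    return -E[:3,:3].T@E[:3,3], E[:3,:3].T@np.array([p[0],p[1],1])
def px(n,uv,d,c=None):
    o,r=ray(n,uv,c);z=d[int(round(uv[1])),int(round(uv[0]))];return o+r*z
def atz(n,uv,z,c=None):
    o,r=ray(n,uv,c);return o+r*(z-o[2])/r[2]
def tri(obs):
    A=np.zeros((3,3));b=np.zeros(3)
    for n,uv in obs:
        o,r=ray(n,uv);r=r/np.linalg.norm(r);M=np.eye(3)-np.outer(r,r);A+=M;b+=M@o
    return np.linalg.solve(A,b)
def proj(n,P,c=None):
    c=c or robot.calibration(n);K=np.array([[c['fx'],0,c['cx']],[0,c['fy'],c['cy']],[0,0,1]]);E=c['extrinsics']
    return cv2.projectPoints(np.atleast_2d(P).astype(float),cv2.Rodrigues(E[:3,:3])[0],E[:3,3],K,c['D'])[0][:,0]
E
python3 - <<'E'
from h import *
np.set_printoptions(precision=4,suppress=True)
a=cv2.imread('pics/scene0.png')[165:280,245:385];b=cv2.imread('pics/side0.png')[245:345,320:440]
a=cv2.resize(a,(0,0),fx=4,fy=4,interpolation=2);b=cv2.resize(b,(0,0),fx=4,fy=4,interpolation=2)
H=max(a.shape[0],b.shape[0]);f=np.zeros((H,800,3),np.uint8)
a=cv2.resize(a,(400,int(a.shape[0]*400/a.shape[1])));b=cv2.resize(b,(400,int(b.shape[0]*400/b.shape[1])))
f[:a.shape[0],:400]=a;f[:b.shape[0],400:]=b
print(a.shape,b.shape)
cv2.imwrite('pics/crop1.png',f[:360])
ds=np.load('scene0.npy');dd=np.load('side0.npy')
for nm,uv in dict(tray1=(283,376),tray2=(338,392),tray3=(312,461),tray4=(248,440),beaker=(369,215),vial=(400,235),wt=(362,350),pill=(249,290),pill2=(93,478),big=(380,320),knob=(325,184),wing=(317,202)).items(): print(nm,px('scene',uv,ds),atz('scene',uv,.014))
for nm,uv in dict(t1=(251,200),t2=(290,195),t3=(298,226),t4=(257,231),knob=(346,263),pil1=(378,262),pil2=(458,250),pil3=(340,165),c1=(338,310),c2=(386,288),c3=(415,318),c4=(360,337)).items(): print(nm,px('side',uv,dd),atz('side',uv,.012))
E
```

```text
(328, 400, 3) (333, 400, 3)
tray1 [0.54  0.195 0.012] [0.5392 0.1963 0.014 ]
tray2 [0.4408 0.1876 0.0132] [0.4406 0.1881 0.014 ]
tray3 [0.4313 0.3132 0.0118] [0.4307 0.3143 0.014 ]
tray4 [0.5357 0.3208 0.008 ] [0.5334 0.3236 0.014 ]
beaker [ 0.5617 -0.3201  0.0292] [ 0.5684 -0.3426  0.014 ]
vial [ 0.4704 -0.2866  0.0156] [ 0.4709 -0.2889  0.014 ]
wt [0.4336 0.0898 0.0173] [0.4344 0.087  0.014 ]
pill [0.7116 0.0205 0.0034] [0.7048 0.0302 0.014 ]
pill2 [0.71   0.4634 0.0069] [0.7053 0.4653 0.014 ]
big [0.4201 0.0342 0.0475] [0.4277 0.0021 0.014 ]
knob [ 0.6112 -0.1512  0.1942] [ 0.7357 -0.4451  0.014 ]
wing [ 0.6222 -0.1348  0.1568] [ 0.7169 -0.3467  0.014 ]
t1 [0.4342 0.3095 0.0138] [0.4341 0.3119 0.012 ]
t2 [ 0.5464  0.3408 -0.0048] [0.5449 0.318  0.012 ]
t3 [ 0.5536  0.1972 -0.0041] [0.5521 0.1779 0.012 ]
t4 [0.4438 0.1842 0.0038] [0.444  0.1743 0.012 ]
knob [ 0.6133 -0.1616  0.1921] [0.6515 0.0207 0.012 ]
pil1 [0.731  0.019  0.0051] [0.7289 0.0121 0.012 ]
pil2 [0.9425 0.0342 0.0009] [0.9365 0.023  0.012 ]
pil3 [0.714  0.4592 0.0047] [0.712  0.4482 0.012 ]
c1 [ 0.6094 -0.1107 -0.0027] [ 0.607  -0.1231  0.012 ]
c2 [ 0.7274 -0.0749  0.012 ] [ 0.7274 -0.0749  0.012 ]
c3 [ 0.7728 -0.1619 -0.0004] [ 0.7685 -0.1716  0.012 ]
c4 [ 0.6403 -0.2022  0.0106] [ 0.64   -0.2033  0.012 ]
```

View pics/crop1.png

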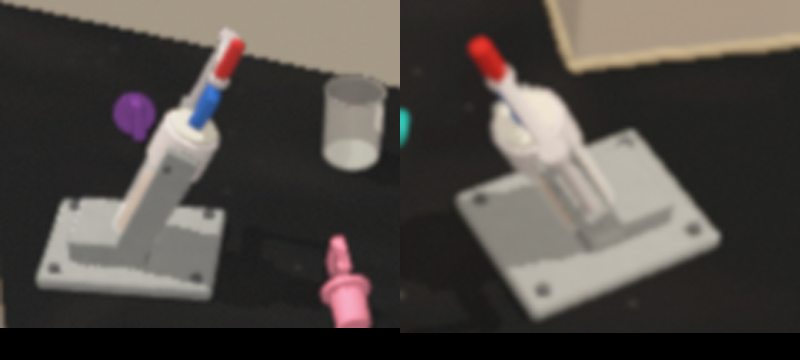

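Crop: stand plate corners are read in both views. The red knob lies above the blue wing, with the arm running from a post on the far (-y) side. So the tube leans towards the robot and q is about 0.

```bash
cat > fit.py <<'E'
from h import *
from scipy.optimize import least_squares
np.set_printoptions(precision=4,suppress=True)
S=lambda u,v:(245+u/2.857,165+v/2.857); D=lambda u,v:(320+(u-400)/3.333,245+v/3.333)
zt=np.array([-.426,0,.905]);xt=np.array([.905,0,.426])
# corners stand: A(-60,55) B(80,55) C(80,-55) Dn(-60,-55)
cor={'A':(-.06,.055,.012),'B':(.08,.055,.012),'C':(.08,-.055,.012),'D':(-.06,-.055,.012)}
obs=[('scene','A',S(212,290)),('scene','B',S(40,280)),('scene','C',S(62,200)),('scene','D',S(224,210)),
('side','A',D(457,196)),('side','B',D(633,132)),('side','C',D(720,234)),('side','D',D(538,310))]
kt=[('scene',S(238,44)),('side',D(478,45))];kb=[('scene',S(226,74)),('side',D(497,75))]
print('knob top/bot',tri(kt),tri(kb))
def R(y):return np.array([[np.cos(y),-np.sin(y),0],[np.sin(y),np.cos(y),0],[0,0,1]])
C={n:robot.calibration(n) for n in('scene','side')}
def pts(p):
    x,y,yaw,nx,q=p
    k=np.array([nx,0,.125])-np.array([0,.065,0])+.065*(np.sin(q)*xt+np.array([0,np.cos(q),0]))
    return k+zt*.085,k+zt*.053
def res(p):
    T=lambda v:R(p[2])@np.array(v)+[p[0],p[1],0]
    r=[proj(n,T(cor[c]),C[n])[0]-uv for n,c,uv in obs]
    a,b=pts(p)
    r+=[proj(n,T(a),C[n])[0]-uv for n,uv in kt]+[proj(n,T(b),C[n])[0]-uv for n,uv in kb]
    return np.ravel(r)
s=least_squares(res,[.68,-.145,.38,-.05,0]);p=s.x
print(p,'\n',s.fun.reshape(-1,2))
T=lambda v:R(p[2])@np.array(v)+[p[0],p[1],0]
N=np.array([p[3],0,.125]);print('neck',T(N),'wing',T(N+.03*zt),'knobpt',T(sum(pts(p))/2),'pivot',T(N+[0,-.065,0]+.07*zt),'z',R(p[2])@zt,'x',R(p[2])@xt,'y',R(p[2])[:,1])
np.save('stand.npy',p)
E
python3 fit.py
```

```text
knob top/bot [ 0.6078 -0.1579  0.2006] [ 0.6184 -0.1576  0.1737]
[ 0.6789 -0.1372  0.315  -0.039  -0.0074] 
 [[-0.6202 -0.6313]
 [-2.1234 -1.1016]
 [-0.5815 -1.2262]
 [-0.2308 -1.3646]
 [-1.5676 -0.2991]
 [-1.0335 -1.7071]
 [-0.331   0.2046]
 [-1.4781  0.8909]
 [ 0.3876 -1.254 ]
 [-0.6882  0.8937]
 [-1.983  -0.01  ]
 [-0.51    0.4716]]
neck [ 0.6418 -0.1493  0.125 ] wing [ 0.6296 -0.1533  0.1522] knobpt [ 0.6134 -0.1586  0.1872] pivot [ 0.6336 -0.2204  0.1884] z [-0.405 -0.132  0.905] x [0.8605 0.2804 0.426 ] y [-0.3098  0.9508  0.    ]
```

```bash
cat > plan.py <<'E'
from h import *
from scipy.linalg import logm,expm
from scipy.spatial.transform import Rotation as Ro
np.set_printoptions(precision=4,suppress=True)
def cur():
    s=robot.read_state();T=np.eye(4);T[:3,:3]=Ro.from_rotvec(s['orientation']).as_matrix();T[:3,3]=s['tool_pos'];return T
def mk(Rm,p):
    T=np.eye(4);T[:3,:3]=Rm;T[:3,3]=p;return T
def sub(T0,T1,N=None):
    "identical screw rows from T0 to T1"
    L=np.real(logm(np.linalg.inv(T0)@T1))
    N=N or int(np.ceil(max(np.linalg.norm(Ro.from_matrix(expm(L)[:3,:3]).as_rotvec())/.115,np.linalg.norm(L[:3,3])/.038)))
    D=expm(L/N);print(N,'x',np.round(D[:3,3]*1e3,1),np.round(Ro.from_matrix(D[:3,:3]).as_rotvec(),4))
    print('   mid',*[(T0@expm(L*f))[:3,3] for f in(.33,.67,1)])
def stand():
    p=np.load('stand.npy');c,s=np.cos(p[2]),np.sin(p[2]);Rs=np.array([[c,-s,0],[s,c,0],[0,0,1]])
    z=Rs@[-.426,0,.905];z/=np.linalg.norm(z);y=Rs[:,1];x=np.cross(y,z)
    return Rs@[p[3],0,.125]+[p[0],p[1],0],x,y,z
E
python3 - <<'E'
from plan import *
n,x,y,z=stand();R=np.c_[y,x,-z]
T0=cur();pre=mk(R,n+z*(.071+.175+.07))
print('target',pre[:3,3]);sub(T0,pre)
E
```

```text
target [ 0.5138 -0.191   0.4109]
16 x [36.5  6.9  3.4] [-0.0211  0.0224 -0.1004]
   mid [ 0.3362 -0.5277  0.3957] [ 0.4735 -0.3816  0.4038] [ 0.5138 -0.191   0.4109]
```

apply_moves(series=[[[36.5,6.9,3.4],[-0.0211,0.0224,-0.1004]],[[36.5,6.9,3.4],[-0.0211,0.0224,-0.1004]],[[36.5,6.9,3.4],[-0.0211,0.0224,-0.1004]],[[36.5,6.9,3.4],[-0.0211,0.0224,-0.1004]],[[36.5,6.9,3.4],[-0.0211,0.0224,-0.1004]],[[36.5,6.9,3.4],[-0.0211,0.0224,-0.1004]],[[36.5,6.9,3.4],[-0.0211,0.0224,-0.1004]],[[36.5,6.9,3.4],[-0.0211,0.0224,-0.1004]],[[36.5,6.9,3.4],[-0.0211,0.0224,-0.1004]],[[36.5,6.9,3.4],[-0.0211,0.0224,-0.1004]],[[36.5,6.9,3.4],[-0.0211,0.0224,-0.1004]],[[36.5,6.9,3.4],[-0.0211,0.0224,-0.1004]]], claw=0.6)

```text
t: 1.1
tool_pos: [0.4933, -0.3368, 0.4058]
orientation: [2.154, 1.954, 0.414]
force: [0.1, -0.3, -0.3]
opening: 0.0556
gripper_force: 0.0
```

```bash
python3 - <<'E'
from plan import *
n,x,y,z=stand();R=np.c_[y,x,-z]
T0=cur();pre=mk(R,n+z*(.071+.175+.07))
print(T0[:3,3],robot.read_state()['q']);sub(T0,pre)
E
```

```text
[ 0.4933 -0.3368  0.4058] [-0.7697 -0.0013  1.6445  0.2773  1.2817 -0.7229]
4 x [36.3  6.9  3.2] [-0.0209  0.0222 -0.0991]
   mid [ 0.5065 -0.2898  0.4082] [ 0.5135 -0.2399  0.41  ] [ 0.5138 -0.191   0.4109]
```

apply_moves(series=[[[36.4,6.9,3.3],[-0.021,0.0224,-0.1]],[[36.4,6.9,3.3],[-0.021,0.0224,-0.1]],[[36.4,6.9,3.3],[-0.021,0.0224,-0.1]],[[36.4,6.9,3.3],[-0.021,0.0224,-0.1]],[[0,0,0],[0,0,0]],[[0,0,0],[0,0,0]]])

```text
t: 1.6
tool_pos: [0.5136, -0.1905, 0.4108]
orientation: [1.666, 2.299, 0.513]
force: [-0.3, -0.6, 0.5]
opening: 0.056
gripper_force: 0.0
```

```bash
python3 - <<'E'
from plan import *
n,x,y,z=stand();R=np.c_[y,x,-z]
T0=cur();pre=mk(R,n+z*(.071+.175+.07))
c=robot.calibration('wrist')
im,d=robot.read_camera('wrist');cv2.imwrite('pics/w1.png',im);np.save('w1.npy',d);np.save('w1c.npy',c,allow_pickle=True)
print(robot.read_state()['q']);sub(T0,pre,1)
print(proj('wrist',np.array([n+z*.085,n+z*.053,n+z*.042,n,n-y*.065+z*.06]),c))
E
```

```text
[-0.5666 -0.1735  1.8095  0.3545  1.2353 -0.9528]
1 x [-0.5  0.1 -0.1] [-0.0006 -0.0006  0.0013]
   mid [ 0.5137 -0.1907  0.4108] [ 0.5138 -0.1909  0.4109] [ 0.5138 -0.191   0.4109]
[[319.9483 272.7633]
 [320.1398 253.6977]
 [320.1953 248.1607]
 [320.3723 230.5289]
 [320.0825 356.037 ]]
```

View pics/w1.png

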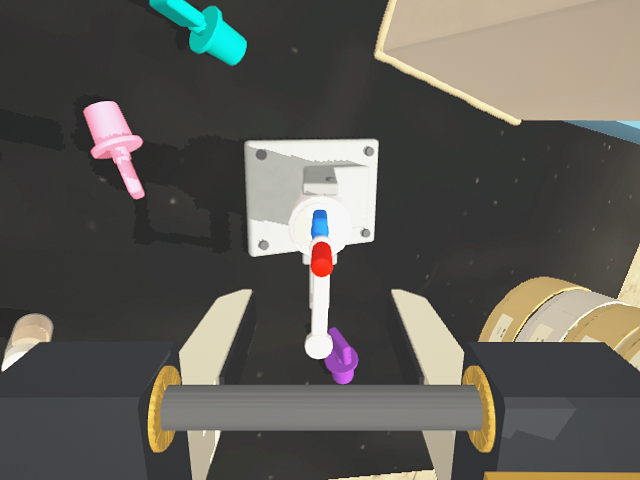

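Wrist view: knob top is at about (322,268), hub at (319,345), neck at about (320,226), and the blue wing is beneath the arm. My prediction sits about 5 px low, so I refit with these points.

```bash
python3 - <<'E'
from plan import *
import io,contextlib
with contextlib.redirect_stdout(io.StringIO()):
    import fit
from fit import *
wc=np.load('w1c.npy',allow_pickle=True).item();d=np.load('w1.npy')
wcor={'A':(246,142),'B':(378,140),'C':(375,240),'D':(249,255)}
def res2(p):
    T=lambda v:R(p[2])@np.array(v)+[p[0],p[1],0]
    N=np.array([p[3],0,.125]);a,b=pts(p)
    W=[proj('wrist',T(cor[c]),wc)[0]-uv for c,uv in wcor.items()]
    W+=[proj('wrist',T(a),wc)[0]-(322,267),proj('wrist',T(N+.002*zt),wc)[0]-(320,226),proj('wrist',T(N-[0,.065,0]+.053*zt),wc)[0]-(319,345)]
    return np.r_[.5*res(p),np.ravel(W)]
s=least_squares(res2,fit.p,loss='soft_l1');q=s.x;print(q);print(res2(q)[24:].reshape(-1,2));print(np.abs(res2(q)[:24]).max()*2)
np.save('stand.npy',q)
n,x,y,z=stand();T0=cur()
print('neck',n,'knob depth pts',px('wrist',(322,268),d,wc),n+z*.085, 'hub',px('wrist',(319,345),d,wc),n-y*.065)
hub=px('wrist',(319,345),d,wc);k=px('wrist',(322,268),d,wc);B=np.c_[x,y,z].T;print('tube fr hub',B@(hub-n),'knob',B@(k-n))
Rm=np.c_[y,x,-z];sub(T0,mk(Rm,n+z*(.071+.175)))
sub(T0,mk(Rm,n+z*(.071+.175+.07)),1)
E
```

```text
[ 0.6778 -0.1348  0.3038 -0.0388  0.0172]
[[-0.6829 -2.5929]
 [ 1.3658 -2.2168]
 [-0.6191  1.1444]
 [ 0.8054  2.1485]
 [-0.0877 -0.4086]
 [ 0.2405  1.0705]
 [-0.0535  0.7505]]
2.763288968570862
neck [ 0.6407 -0.1464  0.125 ] knob depth pts [ 0.6072 -0.1576  0.2029] [ 0.6062 -0.1573  0.2019] hub [ 0.6388 -0.2149  0.1724] [ 0.6602 -0.2085  0.125 ]
tube fr hub [ 0.     -0.0648  0.0524] knob [ 0.0012 -0.0006  0.0855]
2 x [ 2.5  0.1 35.1] [-0.0004 -0.0021  0.0048]
   mid [ 0.5226 -0.1871  0.39  ] [ 0.5318 -0.1824  0.3685] [ 0.5408 -0.1778  0.3476]
1 x [5.2 0.3 0.1] [-0.0008 -0.0041  0.0096]
   mid [ 0.5132 -0.1901  0.4109] [ 0.5128 -0.1884  0.4109] [ 0.5123 -0.1867  0.4109]
```

Depth agrees with the fit to about 1 mm (hub at -64.8 mm, knob top 85.5 mm up the axis). Next I descend, grip the knob lightly and swing it about the hinge.

apply_moves(series=[[[2.5,0.1,23.5],[0,-0.002,0.005]],[[2.5,0,23.5],[0,-0.002,0.005]],[[0,0,23.2],[0,0,0]],[[0,0,0],[0,0,0]],[[0,0,0],[0,0,0]]])

```text
t: 2.07
tool_pos: [0.5403, -0.1792, 0.3459]
orientation: [1.685, 2.287, 0.51]
force: [1.1, 0.0, 1.2]
opening: 0.056
gripper_force: 0.0
```

apply_moves(series=[[[0,0,0],[0,0,0]],[[0,0,0],[0,0,0]],[[0,0,0],[0,0,0]],[[0,0,0],[0,0,0]],[[0,0,0],[0,0,0]]], claw=0, newtons=8)

```text
t: 2.48
tool_pos: [0.5408, -0.1788, 0.3486]
orientation: [1.68, 2.285, 0.511]
force: [0.2, 1.0, 0.0]
opening: 0.0272
gripper_force: 0.0
```

apply_moves(series=[[[0,0,0],[0,0,0]],[[0,0,0],[0,0,0]],[[0,0,0],[0,0,0]],[[0,0,0],[0,0,0]],[[0,0,0],[0,0,0]]])

```text
t: 2.9
tool_pos: [0.5408, -0.1785, 0.3478]
orientation: [1.68, 2.286, 0.511]
force: [-1.1, 0.3, 1.4]
opening: 0.0114
gripper_force: 8.0
```

Gripped at 11.4 mm, which matches the 12 mm knob.

apply_moves(series=[[[-0.2,3.6,0],[0,0,0.055]],[[-0.4,7.1,0],[0,0,0.11]],[[-0.4,7.1,0],[0,0,0.11]],[[-0.4,7.1,0],[0,0,0.11]],[[-0.4,7.1,0],[0,0,0.11]],[[-0.4,7.1,0],[0,0,0.11]],[[-0.4,7.1,0],[0,0,0.11]],[[-0.4,7.1,0],[0,0,0.11]]])

```text
t: 3.57
tool_pos: [0.5882, -0.1861, 0.368]
orientation: [2.581, 1.484, 0.648]
force: [-3.3, -3.8, 1.2]
opening: 0.0118
gripper_force: 8.0
```

apply_moves(series=[[[-0.4,7.1,0],[0,0,0.11]],[[-0.4,7.1,0],[0,0,0.11]],[[-0.4,7.1,0],[0,0,0.11]],[[-0.4,7.1,0],[0,0,0.11]],[[-0.4,7.1,0],[0,0,0.11]],[[-0.4,7.1,0],[0,0,0.11]],[[-0.4,7.1,0],[0,0,0.11]],[[-0.3,4.5,0],[0,0,0.07]],[[0,0,0],[0,0,0]]])

```text
t: 4.32
tool_pos: [0.6173, -0.2299, 0.3749]
orientation: [-2.969, -0.305, -0.653]
force: [-2.4, -1.3, 2.3]
opening: 0.0122
gripper_force: 8.0
```

apply_moves(series=[[[0,0,0],[0,0,0]],[[0,0,0],[0,0,0]],[[0,0,0],[0,0,0]],[[0,0,-8],[0,0,0]],[[0,0,-20],[0,0,0]],[[0,0,-30],[0,0,0]],[[0,0,0],[0,0,0]]], claw=0.5)

```text
t: 4.9
tool_pos: [0.5935, -0.2369, 0.4344]
orientation: [-2.971, -0.314, -0.665]
force: [0.2, -0.5, 1.8]
opening: 0.0462
gripper_force: 0.0
```

```bash
python3 - <<'E'
from plan import *
n,x,y,z=stand();T0=cur();B=np.c_[x,y,z].T
print(robot.read_state()['q'])
v=B@(T0[:3,3]-n);print('tcp in tube frame',v, 'q est',np.arctan2(v[0],v[1]+.065))
Rm=np.c_[y,x,-z];sub(T0,mk(Rm,n+z*(.03+.167+.08)))
E
```

```text
[-0.5576  0.0632  1.5397  0.3471  1.2516  0.7407]
tcp in tube frame [ 0.0665 -0.0722  0.3107] q est 1.6785820797873068
15 x [-0.4 -7.4  2.2] [ 0.0006 -0.     -0.1108]
   mid [ 0.5817 -0.2035  0.4215] [ 0.5565 -0.1829  0.4004] [ 0.5282 -0.1817  0.3756]
```

apply_moves(series=[[[-0.4,-7.4,0],[0,0,-0.111]],[[-0.4,-7.4,0],[0,0,-0.111]],[[-0.4,-7.4,0],[0,0,-0.111]],[[-0.4,-7.4,0],[0,0,-0.111]],[[-0.4,-7.4,0],[0,0,-0.111]],[[-0.4,-7.4,0],[0,0,-0.111]],[[-0.4,-7.4,0],[0,0,-0.111]],[[-0.4,-7.4,3],[0,0,-0.111]],[[-0.4,-7.4,3],[0,0,-0.111]],[[-0.4,-7.4,3],[0,0,-0.111]],[[-0.4,-7.4,3],[0,0,-0.111]],[[-0.4,-7.4,4],[0,0,-0.111]]])

```text
t: 5.9
tool_pos: [0.5408, -0.1794, 0.3946]
orientation: [2.064, 2.017, 0.576]
force: [-0.2, 0.1, -0.2]
opening: 0.0462
gripper_force: 0.0
```

apply_moves(series=[[[-0.4,-7.4,4],[0,0,-0.111]],[[-0.4,-7.4,4],[0,0,-0.111]],[[-0.4,-7.4,4],[0,0,-0.111]],[[0,0,0],[0,0,0]],[[0,0,0],[0,0,0]]])

```text
t: 6.32
tool_pos: [0.5258, -0.1806, 0.374]
orientation: [1.685, 2.283, 0.512]
force: [-0.5, 0.1, 0.4]
opening: 0.0468
gripper_force: 0.0
```

```bash
python3 - <<'E'
from plan import *
n,x,y,z=stand();T0=cur();Rm=np.c_[y,x,-z]
c=robot.calibration('wrist');im,d=robot.read_camera('wrist');np.save('w2.npy',d);np.save('w2c.npy',c,allow_pickle=True)
cv2.imwrite('pics/w2.png',im)
sub(T0,mk(Rm,n+z*(.03+.167)),1)
print(proj('wrist',np.array([n+z*.042,n,n+z*.042+y*.017,n+z*.042-y*.017]),c))
E
```

```text
1 x [-1.8  2.4 79.4] [-0.0002  0.     -0.0042]
   mid [ 0.5373 -0.1776  0.3507] [ 0.5492 -0.1745  0.3266] [ 0.5607 -0.1715  0.3032]
[[324.1782 272.5183]
 [323.7584 248.725 ]
 [324.0933 242.0432]
 [324.2599 301.7315]]
```

View pics/w2.png

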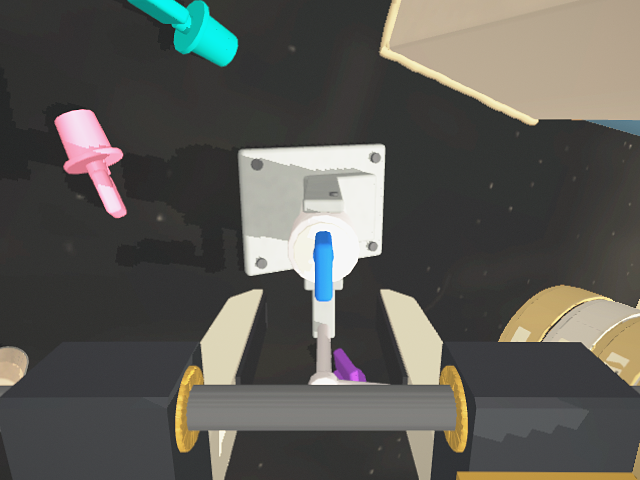

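Wrist view: the blue wing is clear, its top running (323,236)-(324,298) as predicted. The keeper arm now points right from its hub at (322,380). I descend and grip.

apply_moves(series=[[[0,1.2,20],[0,0,-0.004]],[[0,1.2,20],[0,0,0]],[[0,0,20],[0,0,0]],[[0,0,19],[0,0,0]],[[0,0,0],[0,0,0]],[[0,0,0],[0,0,0]]])

```text
t: 6.87
tool_pos: [0.5602, -0.1697, 0.303]
orientation: [1.679, 2.289, 0.511]
force: [-0.4, -1.2, 1.2]
opening: 0.0464
gripper_force: 0.0
```

apply_moves(series=[[[0,0,0],[0,0,0]],[[0,0,0],[0,0,0]],[[0,0,0],[0,0,0]],[[0,0,0],[0,0,0]],[[0,0,0],[0,0,0]],[[0,0,0],[0,0,0]],[[0,0,0],[0,0,0]],[[0,0,0],[0,0,0]],[[0,0,0],[0,0,0]]], claw=0, newtons=45)

```text
t: 7.62
tool_pos: [0.56, -0.1703, 0.3038]
orientation: [1.676, 2.289, 0.51]
force: [-6.5, -2.1, 5.2]
opening: 0.0096
gripper_force: 45.0
```

```bash
python3 - <<'E'
from plan import *
n,x,y,z=stand();T0=cur();Rm=np.c_[y,x,-z]
sub(T0,mk(Rm,n+z*(.03+.167)),1);print(robot.read_state())
E
```

```text
1 x [-1.4 -0.   0.6] [-0.0004  0.0005  0.0032]
   mid [ 0.5602 -0.1707  0.3036] [ 0.5605 -0.1711  0.3034] [ 0.5607 -0.1715  0.3032]
{'t': 7.6167, 'q': array([-0.4821,  0.0052,  1.8419,  0.3643,  1.0045, -0.9409]), 'dq': array([-0.0005,  0.0001, -0.0009,  0.0008,  0.0007,  0.    ]), 'joint_torque': array([  1.7055, -46.1675, -47.5397,   2.7785,  -2.5378,  -0.0046]), 'tool_pos': array([ 0.56  , -0.1703,  0.3038]), 'orientation': array([1.6756, 2.2886, 0.5096]), 'force': array([-6.4513, -2.0659,  5.1808]), 'wrist_torque': array([-0.1965,  0.6785, -0.0176]), 'gripper_force': 44.99877338676057, 'opening': 0.009588717139216366}
```

apply_moves(series=[[[0,0,0],[0,0,0.1]],[[0,0,0],[0,0,0.1]],[[0,0,0],[0,0,0.1]],[[0,0,0],[0,0,0.1]],[[0,0,0],[0,0,0.1]],[[0,0,0],[0,0,0]]])

```text
t: 8.12
tool_pos: [0.5605, -0.1705, 0.304]
orientation: [2.254, 1.847, 0.605]
force: [0.6, -2.5, 2.3]
opening: 0.0098
gripper_force: 45.0
```

apply_moves(series=[[[0,0,0],[0,0,0.1]],[[0,0,0],[0,0,0.1]],[[0,0,0],[0,0,0.1]],[[0,0,0],[0,0,0.1]],[[0,0,0],[0,0,0.1]],[[0,0,0],[0,0,0.1]],[[0,0,0],[0,0,0.1]],[[0,0,0],[0,0,0]],[[0,0,0],[0,0,0]]])

```text
t: 8.87
tool_pos: [0.5607, -0.171, 0.3042]
orientation: [2.872, 1.016, 0.683]
force: [2.6, -4.9, 0.2]
opening: 0.0097
gripper_force: 45.0
```

```bash
python3 - <<'E'
from plan import *
n,x,y,z=stand();T0=cur();Rm=np.c_[y,x,-z]
sub(mk(Rm,n+z*(.03+.167)),T0,1);s=robot.read_state();B=np.c_[x,y,z].T;print(B@s['force'],B@s['wrist_torque'],s['opening'],s['q'])
E
```

```text
1 x [ 0.5  0.6 -0.8] [-0.0033 -0.0021  1.1936]
   mid [ 0.5606 -0.1713  0.3035] [ 0.5606 -0.1711  0.3039] [ 0.5607 -0.171   0.3042]
[ 0.9903 -5.4193 -0.22  ] [-1.329   0.0024  0.1388] 0.009740634966201568 [-0.4824  0.0057  1.8409  0.364   1.0016  0.2559]
```

apply_moves(series=[[[0,0,-3],[0,0,0]],[[0,0,-5],[0,0,0]],[[0,0,-6],[0,0,0]],[[0,0,-6],[0,0,0]]])

```text
t: 9.2
tool_pos: [0.5516, -0.1723, 0.3217]
orientation: [2.878, 1.017, 0.681]
force: [-0.1, 0.6, -0.6]
opening: 0.0096
gripper_force: 45.0
```

apply_moves(series=[[[0,0,-8],[0,0,0]],[[0,0,-10],[0,0,0]],[[0,0,-10],[0,0,0]],[[0,0,-12],[0,0,0]],[[0,0,-15],[0,0,0]],[[0,0,-15],[0,0,0]],[[0,0,0],[0,0,0]]])

```text
t: 9.78
tool_pos: [0.5235, -0.1822, 0.3893]
orientation: [2.872, 1.013, 0.686]
force: [0.8, -0.3, 0.0]
opening: 0.0102
gripper_force: 45.0
```

```bash
python3 - <<'E'
from plan import *
for n in('side','wrist'):
    im,d=robot.read_camera(n);cv2.imwrite(f'pics/{n}3.png',im);np.save(f'{n}3.npy',d)
T0=cur();s=robot.read_state();print(s['q'],s['opening'])
a=cv2.imread('pics/side3.png')[180:380,220:460];b=cv2.imread('pics/wrist3.png')
f=np.zeros((420,800,3),np.uint8);f[:333,:400]=cv2.resize(a,(400,333));f[:300,400:]=cv2.resize(b,(400,300));cv2.imwrite('pics/c3.png',f)
# tray: centre
sc=np.array([atz('scene',u,.014)for u in[(283,376),(338,392),(312,461),(248,440)]]);sd=np.array([atz('side',u,.014)for u in[(251,200),(290,195),(298,226),(257,231)]])
print('tray',sc.mean(0),sd.mean(0))
C=np.array([.487,.253,0])
# vertical tool orientation closest to now with zero tilt
zt=T0[:3,2];r=np.cross(zt,[0,0,-1]);r=r/np.linalg.norm(r)*np.arcsin(np.linalg.norm(r))
Rv=Ro.from_rotvec(r).as_matrix()@T0[:3,:3];print('tool y az',np.arctan2(Rv[1,1],Rv[0,1]))
for az in(0,-.5,.5): # hover with various yaw
    Rz=Ro.from_rotvec([0,0,az]).as_matrix()@Rv; print(az);sub(T0,mk(Rz,C+[0,0,.231+.1]))
E
```

```text
[-0.5374 -0.1489  1.8334  0.351   1.1736  0.2653] 0.009923322179568397
tray [0.486  0.2556 0.014 ] [0.4937 0.243  0.014 ]
tool y az -0.8931485633188067
0
12 x [ 19.2 -30.6   6.4] [ 0.0136 -0.0342  0.    ]
   mid [ 0.514  -0.0375  0.3725] [0.5018 0.1104 0.3537] [0.487 0.253 0.331]
-0.5
12 x [ 11.9 -34.6   5. ] [ 0.0048 -0.0368  0.041 ]
   mid [ 0.4905 -0.0408  0.3666] [0.4779 0.1082 0.349 ] [0.487 0.253 0.331]
0.5
12 x [ 25.8 -25.6   7.7] [ 0.0218 -0.0301 -0.041 ]
   mid [ 0.5376 -0.0357  0.3782] [0.5254 0.1138 0.3583] [0.487 0.253 0.331]
```

View pics/c3.png

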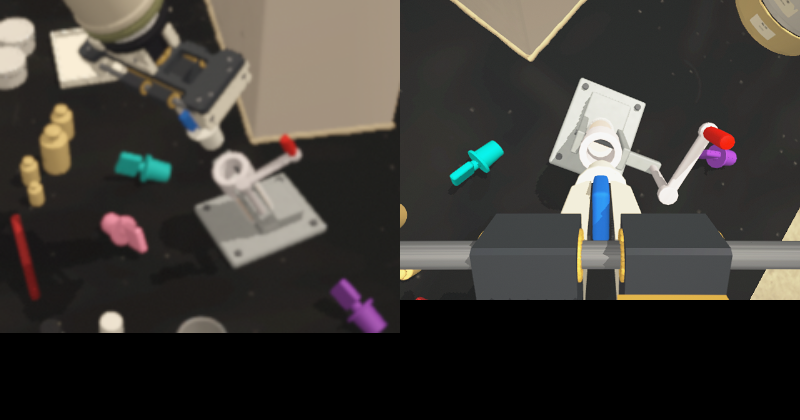

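Side view: the stopper is out of the tube and held straight between the pads. The wrist view shows the neck open and the keeper swung aside with its red knob at right. Now to the hover above the tray.

apply_moves(series=[[[19.2,-30.6,6.4],[0.0136,-0.0342,0]],[[19.2,-30.6,6.4],[0.0136,-0.0342,0]],[[19.2,-30.6,6.4],[0.0136,-0.0342,0]],[[19.2,-30.6,6.4],[0.0136,-0.0342,0]],[[19.2,-30.6,6.4],[0.0136,-0.0342,0]],[[19.2,-30.6,6.4],[0.0136,-0.0342,0]],[[19.2,-30.6,6.4],[0.0136,-0.0342,0]],[[19.2,-30.6,6.4],[0.0136,-0.0342,0]],[[19.2,-30.6,6.4],[0.0136,-0.0342,0]],[[19.2,-30.6,6.4],[0.0136,-0.0342,0]],[[19.2,-30.6,6.4],[0.0136,-0.0342,0]],[[19.2,-30.6,6.4],[0.0136,-0.0342,0]]])

```text
t: 10.88
tool_pos: [0.4862, 0.2556, 0.3285]
orientation: [-2.961, -1.045, 0.008]
force: [0.6, -0.9, -1.4]
opening: 0.0094
gripper_force: 45.0
```

apply_moves(series=[[[0,0,0],[0,0,0]],[[0,0,0],[0,0,0]],[[0,0,0],[0,0,0]]])

```text
t: 11.13
tool_pos: [0.4868, 0.2535, 0.3288]
orientation: [-2.961, -1.046, 0.005]
force: [0.2, -0.5, -0.7]
opening: 0.0098
gripper_force: 45.0
```

```bash
python3 - <<'E'
from plan import *
T0=cur();print(T0)
S=[]
for n,(u,v) in(('scene',(200,270)),('side',(210,90))):
    im,d=robot.read_camera(n);cv2.imwrite(f'pics/{n}4.png',im);np.save(f'{n}4.npy',d)
    S.append(cv2.resize(im[v:v+200,u:u+160],(400,500),interpolation=cv2.INTER_CUBIC))
    print(n,proj(n,[T0[:3,3]+T0[:3,2]*.167,T0[:3,3]+T0[:3,2]*.227]))
cv2.imwrite('pics/c4.png',np.hstack(S))
zt=T0[:3,2];r=np.cross(zt,[0,0,-1]);Rv=Ro.from_rotvec(r).as_matrix()@T0[:3,:3]
sub(T0,mk(Rv,np.array([.487,.253,.231+.002])),1)
E
```

```text
[[ 0.778   0.6282 -0.0036  0.4868]
 [ 0.6282 -0.778   0.0003  0.2535]
 [-0.0026 -0.0025 -1.      0.3288]
 [ 0.      0.      0.      1.    ]]
scene [[293.0332 352.4416]
 [294.4926 379.3579]]
side [[266.6622 164.4621]
 [268.3753 183.8594]]
1 x [ 0.1  0.7 95.8] [-0.0025  0.0026 -0.    ]
   mid [0.4868 0.2533 0.2972] [0.4869 0.2532 0.2646] [0.487 0.253 0.233]
```

View pics/c4.png

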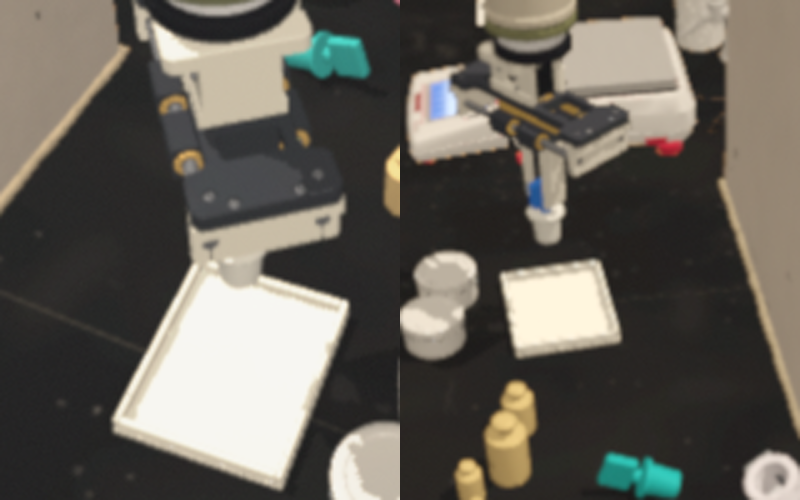

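Both views show the stopper hanging straight below the fingers and above the tray, with its foot at side (268,186), as predicted. I lower it and feel for the floor.

apply_moves(series=[[[0,0.7,20],[-0.0025,0.0026,0]],[[0,0,25],[0,0,0]],[[0,0,25],[0,0,0]],[[0,0,15],[0,0,0]],[[0,0,5],[0,0,0]],[[0,0,2],[0,0,0]],[[0,0,0],[0,0,0]],[[0,0,0],[0,0,0]]])

```text
t: 11.9
tool_pos: [0.4883, 0.2529, 0.2395]
orientation: [-2.963, -1.044, -0.006]
force: [-0.1, 0.1, -0.3]
opening: 0.01
gripper_force: 45.0
```

apply_moves(series=[[[0,0,1.5],[0,0,0]],[[0,0,1.5],[0,0,0]],[[0,0,0],[0,0,0]]])

```text
t: 12.15
tool_pos: [0.4877, 0.2532, 0.2353]
orientation: [-2.962, -1.045, -0.004]
force: [-0.7, -0.5, -0.6]
opening: 0.0096
gripper_force: 45.0
```

apply_moves(series=[[[0,0,1],[0,0,0]],[[0,0,1],[0,0,0]],[[0,0,0],[0,0,0]]])

```text
t: 12.4
tool_pos: [0.4874, 0.2532, 0.2326]
orientation: [-2.962, -1.045, -0.002]
force: [0.6, -0.2, -1.3]
opening: 0.0098
gripper_force: 45.0
```

apply_moves(series=[[[0,0,1],[0,0,0]],[[0,0,0],[0,0,0]],[[0,0,0],[0,0,0]]])

```text
t: 12.65
tool_pos: [0.4875, 0.2531, 0.2318]
orientation: [-2.962, -1.045, -0.002]
force: [-0.3, 0.1, 0.3]
opening: 0.0099
gripper_force: 45.0
```

apply_moves(series=[[[0,0,1],[0,0,0]],[[0,0,0],[0,0,0]],[[0,0,0],[0,0,0]]])

```text
t: 12.9
tool_pos: [0.4876, 0.2532, 0.231]
orientation: [-2.962, -1.045, -0.003]
force: [0.4, 0.2, 1.3]
opening: 0.0101
gripper_force: 45.0
```

apply_moves(series=[[[0,0,1],[0,0,0]],[[0,0,0],[0,0,0]],[[0,0,0],[0,0,0]]])

```text
t: 13.15
tool_pos: [0.4878, 0.2533, 0.231]
orientation: [-2.962, -1.045, -0.003]
force: [-2.5, -0.9, 8.5]
opening: 0.0095
gripper_force: 45.0
```

Contact at 8.5 N, at the expected height. I ease off and release.

apply_moves(series=[[[0,0,-0.7],[0,0,0]],[[0,0,0],[0,0,0]],[[0,0,0],[0,0,0]]], newtons=5)

```text
t: 13.4
tool_pos: [0.4874, 0.2531, 0.2304]
orientation: [-2.962, -1.045, -0.002]
force: [-0.4, 0.2, 0.4]
opening: 0.0123
gripper_force: 5.0
```

apply_moves(series=[[[0,0,0],[0,0,0]],[[0,0,0],[0,0,0]],[[0,0,0],[0,0,0]],[[0,0,0],[0,0,0]],[[0,0,0],[0,0,0]],[[0,0,0],[0,0,0]]], claw=0.5)

```text
t: 13.9
tool_pos: [0.4875, 0.2531, 0.2306]
orientation: [-2.962, -1.045, -0.002]
force: [-0.4, -0.6, -1.0]
opening: 0.0452
gripper_force: 0.0
```

apply_moves(series=[[[0,0,-5],[0,0,0]],[[0,0,-15],[0,0,0]],[[0,0,-30],[0,0,0]],[[0,0,-35],[0,0,0]],[[0,0,-35],[0,0,0]],[[0,0,-30],[0,0,0]],[[0,0,0],[0,0,0]],[[0,0,0],[0,0,0]]])

```text
t: 14.57
tool_pos: [0.488, 0.2533, 0.3839]
orientation: [-2.962, -1.045, -0.011]
force: [0.1, -0.2, -0.8]
opening: 0.0464
gripper_force: 0.0
```

```bash
python3 - <<'E'
from plan import *
b,_=robot.read_camera('side');w,_=robot.read_camera('wrist')
f=np.zeros((450,800,3),np.uint8);f[:400,:400]=cv2.resize(b[150:430,170:450],(400,400),interpolation=cv2.INTER_CUBIC);f[:300,400:]=cv2.resize(w,(400,300));cv2.imwrite('pics/c5.png',f)
print(robot.read_state()['t'])
E
```

```text
14.6667
```

View pics/c5.png

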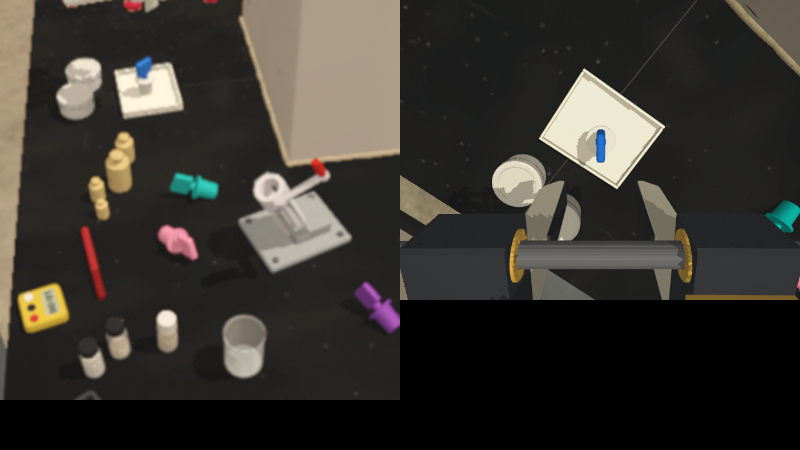

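The stopper stands upright in the tray at crop (145,75). The keeper is still aside at (318,168), and the beaker, vial and weights look undisturbed.

```bash
python3 -c "
from plant import robot
print(robot.close_job())"
```

```text
the job is handed in; nothing more can be done
None
```

The job is handed in at about 14.7 s: the keeper arm is swung fully aside (about 1.68 rad), the stopper was twisted about 1.2 rad, drawn out and stood upright in the white tray, and the last pictures show the beaker, vial and weights undisturbed.

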